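# Clear the analyser lid, free its catch and hold the lid open

### The arm

A 7-joint arm with a two-finger parallel gripper is mounted at the origin on the work surface. World frame = base frame: x ahead of the robot, y to its left, z up, the work surface at z = 0. Lengths are in m, angles in rad, forces in N, time in s.
With the tool pointing down it reaches from about 0.35 to 0.9 m from the base axis. Payload 19.9 kg.
Tool frame: the origin (TCP) lies at the centre of the arm's flange, where the gripper is bolted on; the fingertips stand 199 mm ahead of it and the grasp point (between the pads) lies 180 mm ahead of it (arm.tip_extent is the distance from the TCP to the fingertips, in m); z points along the fingers, y is the line along which they close (so a half turn about z gives the same grasp; the last joint's range is limited). The gripper opens to 94 mm and grips with 3 to 60 N. Pads are 16 mm wide; open, the fingers measure 119 mm over their backs; the gripper's body (75 mm by 177 mm) begins 78 mm behind the grasp point.
Start: joints at [-1.2, 0.417, -0.01, 1.614, 0.005, 1.111, -0.053], TCP at [0.25, 0.573, 0.405] pointing down, gripper open.
Joint ranges: [-2.81, 2.81], [-0.39, 2.02], [-1.27, 1.25], [0.06, 2.57], [-1.19, 4.33], [0.19, 2], [-2.82, 2.82]. Speed limits (rad/s): [1.89, 1.89, 2.39, 2.39, 3.01, 3.01, 3.01].

### API

Orientations are given as a 3x3 rotation matrix whose columns are the frame's x, y, z axes.
In Python, from station import arm, imaging, order gives the robot as it stands. The module is installed in compiled form; this text tells all that it offers.
- The arm moves only by the tool apply_moves, never from a script. Its argument "rows" is text: rows parted by semicolons, each of 6 numbers parted by spaces: the shift along the tool's x, y, z scaled (see below), then the turn, a rotation vector about the tool's x, y, z scaled (see below). In form: tx ty tz rx ry rz; .... A call has 1 to 8 rows; each row is the pose to reach, as a shift and turn from the pose commanded when the call began, along the tool's axes at that moment; what a row does not reach only later rows make up. The controller multiplies each number of a shift by 400 mm and each number of a turn by pi/4 rad. A row lasts 1/12 s, in which the tool goes at most 41.7 mm and 7.16 degrees, less where a joint would pass 70% of its speed; a pose out of reach is approached as far as the arm can. A call with a number of a shift or a turn outside -1 to 1 is refused whole. A call with a gripper value outside its range is refused whole. "fingers" is the opening in per cent of the stroke, from 0 (shut) to 100 (fully open), set as the call begins (left out, the last holds). The fingers move at their own pace and stop on an object; the grip force is fixed at half the most. Time passes only in rows, so rows that repeat a pose let the fingers close. It gives the time, the measured TCP pose, the force, the opening and the grip force at its end, in the units of the state.
- arm.get_obs(): the state, without advancing time (a new reading comes with each control period).
- imaging.get_image(name): name is "scene" or "top"; returns (picture, depth): 400x640x3 uint8, blue, green, red; 400x640 float32, m along the optical axis (not along the pixel's ray), 0 where there is no reading.
- imaging.camera_model(name): a dict with "fov_y" (degrees; the focal length in pixels is half the picture's height over the tangent of half this angle, whatever the lens; pixels are square), "cx", "cy" (the principal point, pixels), "dist_coeffs" ([k1, k2, p1, p2, k3] as OpenCV has them; the pictures are not rectified), "view" (4x4, takes a point from world to camera coordinates). Camera axes: x right, y down, z forward; pixel columns grow to the right and rows downward; lengths in m; the calibration is good to about 2 mm. A picture is of the moment at which its call begins. camera_model takes no time and is no camera call.
- order.job_done(): hands the job in; it is judged then, once.
The state is a dict: "clock": time; "q": joint angles; "qd": joint speeds; "joint_torque": joint torques, N m; "eef_pos": TCP position; "tcp_rot": TCP orientation; "contact_force": force on the tool from outside, world axes, zero at the start; "moment": the same for the moment, N m; "finger_gap": opening from 0.0 (shut) to 1.0 (fully open); "finger_force": force on a finger pad.
Only numpy, scipy, OpenCV 4.12 (cv2) and the standard library are available. Lean on these libraries where they do the work, as an engineer would, in place of code of your own. Each camera call takes 0.05 s, during which the arm holds its last target. There are 200 camera calls.

### The job

Use the scraper block, not the fingers, to sweep all four stray sample chips off the closed lid of the analyser into the blue tray on its right side, then stand the scraper back on the bench, clear of the analyser. With the red release still at its home position, tug the lid firmly upward by its front bar to learn whether the hidden catch is holding it; if it is, let the lid down, slide the red release fully back and take the bar again. Raise the lid to about 45 degrees and finish while still holding it there, leaving the jars, bottle, ring and spatula undisturbed.

Things in the scene. Friction and masses are not known exactly. Their poses are not given: they have to be found in the camera images.
- analyser: grey bench analyser, fixed, 240 (x) by 250 (y) by 112 mm tall with the lid shut. Origin: centre of its underside; x points to its back (away from the robot), y to its left, z up. Lid over y -124 to +44, x -117 to +97 mm; left of it (y 45 to 125) a deck 100 mm high with the red release; on the right side (y -200 to -126, x -115 to +85) hangs the open blue chip tray, rim 85 mm high
- tray_floor (a point): centre of the blue tray's inner floor, 44 mm above the bench; inside 192 by 67 mm, walls 41 mm above this floor
- lid (a joint): angle of the lid (rad): 0 shut, grows as its front goes up about the hinge at the back, stop at 1.3. 0.5 to 0.75 kg, 3 to 4 N at the bar lifts it; it falls shut if let go. A hidden catch holds it in some starts only: caught, it lifts about 0.02 rad (5 to 6 mm at the bar) and stops hard; free, it simply lifts
- lid_hinge (a point): point on the lid's hinge axis, at the lid's mid-width, 106 mm above the bench (axes as the analyser's)
- lid_top (a point): centre of the lid's flat, bare upper face, 112 mm above the bench when shut; its right edge is 84 mm from here, right beside and above the tray
- lid_bar (a point): middle of the round steel grab bar in front of the lid: 14 mm thick, along the analyser's y, 118 mm free between its brackets, 45 mm ahead of the front face, 106 mm above the bench when shut, 270 mm from the hinge axis. Open below and on both sides: pinch it from above with the fingers closing along the analyser's x. It turns in the grip as the lid rises and is stiff sideways: pinch softly
- release (a joint): travel of the red release knob (m): 0 home (towards the robot), grows as it slides along the analyser's +x (to the back), stop at 0.034. About 2 to 4 N moves it; it stays where it is left. Pushed fully back it frees the catch (the last 10 mm are spare)
- release_knob (a point): centre of the top of the red release knob, a block 16 (x) by 34 (y) mm that stands 38 mm above the deck, so this point is 138 mm above the bench
- scraper: scraper block standing on the bench: yellow sole 110 (x) by 30 (y) by 20 mm, on it a black grip 80 by 22 by 40 mm, 60 mm tall in all, 110 to 180 g. Origin: centre of its underside; x along its length
- chip0: brown mineral or metal chip, about 16 by 13 by 11 mm, 12 g, lying loose on the lid; origin at the centre of its underside
- chip1: brown mineral or metal chip, about 16 by 13 by 11 mm, 12 g, lying loose on the lid; origin at the centre of its underside
- chip2: brown mineral or metal chip, about 16 by 13 by 11 mm, 12 g, lying loose on the lid; origin at the centre of its underside
- chip3: brown mineral or metal chip, about 16 by 13 by 11 mm, 12 g, lying loose on the lid; origin at the centre of its underside
- cup_a: bystander, leave alone: small white sample jar with white cap, 40 mm across, 34 mm tall, in front of the analyser; origin centre of its underside
- cup_b: bystander, leave alone: white sample jar with blue cap, 48 mm across, 42 mm tall, in front of the analyser; origin centre of its underside
- cup_deck: bystander, leave alone: small white sample jar, 36 mm across, 30 mm tall, standing on the rear of the analyser's left deck; origin centre of its underside
- red_jar: bystander, leave alone: red jar with white cap, 64 mm across, 85 mm tall, left of the analyser; origin centre of its underside
- wash_bottle: bystander, leave alone: white bottle with red cap, 70 mm across, 170 mm tall, right of the analyser; origin centre of its underside
- spatula: bystander, leave alone: steel spatula with a wooden handle lying on the bench, 170 mm long, on the far left; origin on its underside, near mid-length
- sample_ring: bystander, leave alone: aluminium ring lying flat, 44 mm across, 12 mm tall, front left; origin centre of its underside
Mind the look-alikes: they are no part of the job. Of the things shaped like the scraper, the yellow one is meant.

How it is judged:
On the way, in this order (a step that is already met when the one before it is completed fails the run):
1. all four chips lie in the blue tray, the lid still shut (y of chip0 in the frame of analyser between -0.201 and -0.125 m and z of chip0 in the frame of analyser between 0.03 and 0.08 m and y of chip1 in the frame of analyser between -0.201 and -0.125 m and z of chip1 in the frame of analyser between 0.03 and 0.08 m and y of chip2 in the frame of analyser between -0.201 and -0.125 m and z of chip2 in the frame of analyser between 0.03 and 0.08 m and y of chip3 in the frame of analyser between -0.201 and -0.125 m and z of chip3 in the frame of analyser between 0.03 and 0.08 m and value of joint lid below 0.008 rad), for 0.1 s.
2. the scraper stands on the bench, let go, clear of the analyser (height (world z) of scraper below 0.012 m and angle between scraper's own z axis and vertical below 0.2 rad and contact force between scraper and analyser below 0.05 N and contact force between the fingers and scraper below 0.05 N), for 0.2 s.
3. the lid is tugged up by at least 0.01 rad (about 3 mm at the bar) with the release still home (value of joint lid above 0.01 rad and value of joint release below 0.005 m), for 0.1 s.
4. the lid is raised to 0.6 to 1.0 rad (value of joint lid between 0.6 and 1 rad), for 0.2 s.
At the end, for the whole second after the job is handed in: the lid is held still by the fingers at 0.6 to 1.0 rad (34 to 57 degrees), all four chips lie in the blue tray, and the scraper stands upright on the bench, not touching the analyser (all of step 2 and all of step 4 and velocity of joint lid between -0.1 and 0.1 rad/s and contact force between the fingers and lid above 1 N and y of chip0 in the frame of analyser between -0.201 and -0.125 m and z of chip0 in the frame of analyser between 0.03 and 0.08 m and y of chip1 in the frame of analyser between -0.201 and -0.125 m and z of chip1 in the frame of analyser between 0.03 and 0.08 m and y of chip2 in the frame of analyser between -0.201 and -0.125 m and z of chip2 in the frame of analyser between 0.03 and 0.08 m and y of chip3 in the frame of analyser between -0.201 and -0.125 m and z of chip3 in the frame of analyser between 0.03 and 0.08 m); the arm keeps its last pose, push and grip.
It fails at once if the fingers push a chip (contact force between the fingers and chip0 above 0.5 N or contact force between the fingers and chip1 above 0.5 N or contact force between the fingers and chip2 above 0.5 N or contact force between the fingers and chip3 above 0.5 N).
It fails at once if a bystander is moved more than 30 mm or tipped (distance of any of cup_a, cup_b, cup_deck, red_jar, wash_bottle, spatula, sample_ring from where it was at the start of the episode above 0.03 m or angle between any of cup_a, cup_b, cup_deck, red_jar, wash_bottle, sample_ring's own z axis and vertical above 0.5 rad).
It also fails if it takes over 72 s, if anything falls off the work surface, if the arm or the gripper's body presses on something with over 40 N, if the wrist force passes 120 N, or if a joint passes its speed limit or range.

## Working session

There is one attempt and no reset: what is moved stays moved. The work goes in short steps, Python scripts to look and compute and a tool call to move; the robot and the scene stay as the last step left them, time stands still between calls to the robot, and variables do not carry over. Pictures are saved under pics/ and viewed, at most 10 in all, crops included, and the job is handed in when it is done.

Besides the shell and the picture viewer there is one more tool, called after ">>>" in YAML: its name, and indented under it one key for each argument. apply_moves: Moves the arm, as the interface text tells. Its arguments: {"type":"object","properties":{"rows":{"type":"string"},"fingers":{"type":"number"}},"required":["rows"]}

```bash
mkdir -p pics
cat > h.py <<'E'
import numpy as np, cv2
from station import arm, imaging, order
def cam(n):
    m=imaging.camera_model(n); f=200/np.tan(np.radians(m['fov_y'])/2)
    K=np.array([[f,0,m['cx']],[0,f,m['cy']],[0,0,1]]); return K,np.array(m['dist_coeffs'],float),np.array(m['view'],float)
def pix2plane(n,uv,z):
    K,d,V=cam(n); uv=np.array(uv,float).reshape(-1,1,2)
    p=cv2.undistortPoints(uv,K,d).reshape(-1,2); r=np.c_[p,np.ones(len(p))]@V[:3,:3]
    c=-V[:3,:3].T@V[:3,3]; return c+r*((z-c[2])/r[:,2])[:,None]
def proj(n,P):
    K,d,V=cam(n); return cv2.projectPoints(np.array(P,float).reshape(-1,1,3),cv2.Rodrigues(V[:3,:3])[0],V[:3,3],K,d)[0].reshape(-1,2)
def cloud(n,depth):
    K,d,V=cam(n); v,u=np.mgrid[0:400,0:640]
    p=cv2.undistortPoints(np.stack([u,v],-1).reshape(-1,1,2).astype(float),K,d).reshape(-1,2)
    P=np.c_[p,np.ones(len(p))]*depth.reshape(-1,1); return ((P-V[:3,3])@V[:3,:3]).reshape(400,640,3)
E
python3 - <<'E'
from h import *
for n in('scene','top'):
    im,d=imaging.get_image(n); cv2.imwrite(f'pics/{n}0.png',im); np.savez(f'pics/{n}0.npz',im=im,d=d)
    print(n,cam(n)[2].round(2).tolist(), (d==0).mean())
o=arm.get_obs(); print(o['eef_pos'],o['tcp_rot'],o['clock'],o['finger_gap'],o['contact_force'],arm.tip_extent)
E
```

```text
scene [[0.56, 0.83, 0.02, -0.33], [0.58, -0.38, -0.72, -0.25], [-0.59, 0.42, -0.69, 1.65], [0.0, 0.0, 0.0, 1.0]] 0.00405078125
top [[0.01, -1.0, 0.02, -0.01], [-0.99, -0.02, -0.14, 0.59], [0.14, -0.01, -0.99, 1.65], [0.0, 0.0, 0.0, 1.0]] 0.00408984375
[0.25007897 0.57267606 0.40408785] [[-9.16417619e-01  4.00223185e-01 -3.88011875e-04]
 [ 4.00223370e-01  9.16417069e-01 -1.00469483e-03]
 [-4.65214599e-05 -1.07601147e-03 -9.99999420e-01]] 0.1 1.0015713455106063 [ 0.47587292 -0.22787377  0.43607439] 0.1992
```

View pics/scene0.png

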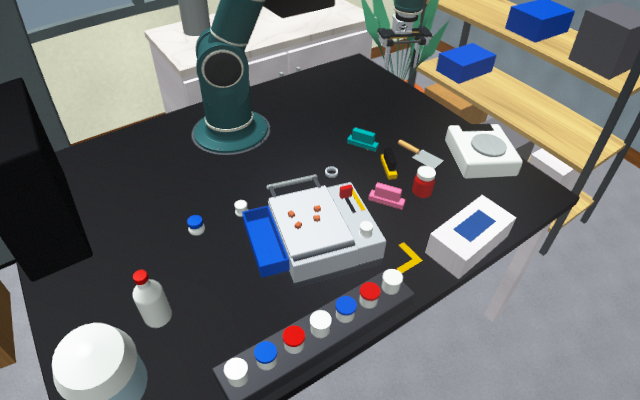

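View pics/top0.png

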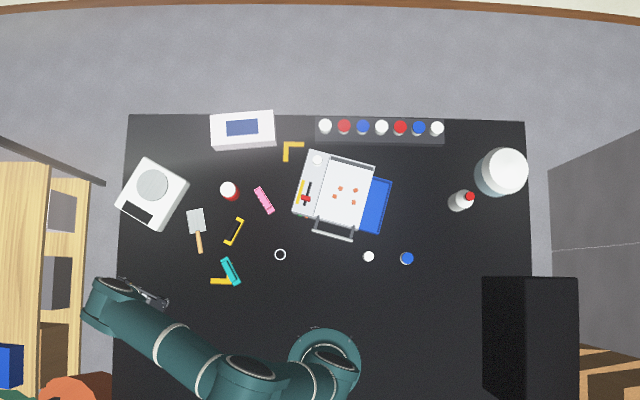

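The top view shows the analyser around (335,195), its bar at (333,236), four orange chips near (345,193), the knob at (306,198) and the yellow/black scraper at (234,231). In the scene view the scraper is at (389,163).

Run:
```python
from h import *
for n,boxes in (('top',dict(scr=(215,210,250,250),chips=(325,175,370,215),knob=(296,188,318,210),tray=(355,170,395,240))),('scene',dict(scr=(370,140,405,182),chips=(280,200,330,235),knob=(335,180,360,200),tray=(240,200,292,275)))):
    z=np.load(f'pics/{n}0.npz'); im,d=z['im'],z['d']; C=cloud(n,d); hsv=cv2.cvtColor(im,cv2.COLOR_BGR2HSV)
    R={'scr':((18,100,60),(35,255,255)),'chips':((3,90,50),(18,255,255)),'knob':((0,180,80),(5,255,255)),'tray':((100,150,60),(125,255,255))}
    for k,(a,b,c,e) in boxes.items():
        m=np.zeros((400,640),np.uint8); m[b:e,a:c]=cv2.inRange(hsv,*R[k])[b:e,a:c]
        nn,lab,st,ce=cv2.connectedComponentsWithStats(m)
        for i in range(1,nn):
            if st[i,4]<6: continue
            P=C[lab==i]; zz={'scr':.02,'chips':.118,'knob':.134,'tray':.085}[k]
            vu=np.argwhere(lab==i)[:,::-1]; rect=cv2.minAreaRect(np.float32(pix2plane(n,vu,zz)[:,:2]))
            print(n,k,st[i].tolist(),'ray',pix2plane(n,ce[i],zz)[0,:2].round(4),'rect',np.round(np.r_[rect[0],rect[1],rect[2]],4),'cloud z',np.percentile(P[:,2],[5,50,95]).round(3),P.mean(0).round(3))
    # black grip of scraper / analyser lid from cloud
    X=C; 
    lid=(abs(X[...,2]-.112)<.006)&(hsv[...,1]<60)&(X[...,0]>.45)&(X[...,0]<.85)&(abs(X[...,1])<.25)
    nn,lab,st,ce=cv2.connectedComponentsWithStats(lid.astype(np.uint8))
    i=1+np.argmax(st[1:,4]); vu=np.argwhere(lab==i)[:,::-1]; r=cv2.minAreaRect(np.float32(pix2plane(n,vu,.112)[:,:2])); print(n,'lid',st[i],r,cv2.boxPoints(r).round(3).tolist())
    g=(X[...,2]>.03)&(X[...,2]<.075)&(X[...,0]>.35)&(X[...,0]<.6)&(X[...,1]>.15)&(X[...,1]<.5)&(hsv[...,2]<70)
    if g.any(): r=cv2.minAreaRect(np.float32(X[g][:,:2])); print(n,'grip',g.sum(),r,np.median(X[g],0))
    big=cv2.resize(im[100:280,190:410] if n=='top' else im[125:285,230:430],None,fx=3.6,fy=3.2 if 0 else 3.3,interpolation=cv2.INTER_CUBIC); cv2.imwrite(f'pics/{n}0c.png',big)
```

```text
top scr [223, 216, 22, 30, 136] ray [0.4828 0.3399] rect [4.85100e-01 3.43800e-01 3.50000e-02 1.10400e-01 6.32748e+01] cloud z [0.001 0.017 0.026] [0.482 0.338 0.029]
top chips [338, 187, 4, 4, 11] ray [ 0.6354 -0.0464] rect [ 6.36100e-01 -4.71000e-02  1.01000e-02  1.03000e-02  4.61053e+01] cloud z [0.114 0.12  0.124] [ 0.635 -0.046  0.12 ]
top chips [354, 188, 4, 4, 11] ray [ 0.6304 -0.1012] rect [ 6.29800e-01 -1.00600e-01  1.01000e-02  1.03000e-02  4.59122e+01] cloud z [0.118 0.121 0.125] [ 0.63  -0.101  0.121]
top chips [332, 194, 4, 4, 11] ray [ 0.6076 -0.0251] rect [ 6.07300e-01 -2.53000e-02  1.11000e-02  9.70000e-03  6.44163e+01] cloud z [0.117 0.121 0.125] [ 0.607 -0.025  0.121]
top chips [352, 200, 3, 4, 12] ray [ 0.5883 -0.0936] rect [ 0.5883 -0.0936  0.0108  0.0071  0.3054] cloud z [0.116 0.121 0.123] [ 0.588 -0.093  0.12 ]
top tray [359, 176, 33, 59, 1127] ray [ 0.5806 -0.1772] rect [ 5.8200e-01 -1.7760e-01  7.4400e-02  2.0390e-01  7.5286e+01] cloud z [0.037 0.044 0.086] [ 0.585 -0.181  0.056]
top lid [ 312  156   62   85 2682] ((0.6001909971237183, -0.054613903164863586),
[... 1550 characters left out ...]
00e-02 5.27647e+01] cloud z [0.118 0.137 0.141] [0.605 0.076 0.134]
scene tray [242, 205, 47, 70, 2088] ray [ 0.6086 -0.1856] rect [ 0.5994 -0.1832  0.0808  0.236  75.2636] cloud z [0.043 0.048 0.087] [ 0.588 -0.176  0.062]
scene lid [ 266  175   89   86 4256] ((0.6067824363708496, -0.053727105259895325), (0.17289844155311584, 0.28256168961524963), 75.138427734375) [[0.4480000138282776, -0.10100000351667404], [0.7210000157356262, -0.17399999499320984], [0.765999972820282, -0.006000000052154064], [0.492000013589859, 0.06599999964237213]]
scene grip 196 ((0.45491522550582886, 0.3601040244102478), (0.027833454310894012, 0.16373100876808167), 67.85871124267578) [0.50048363 0.3373099  0.05675881]
```

View pics/top0c.png

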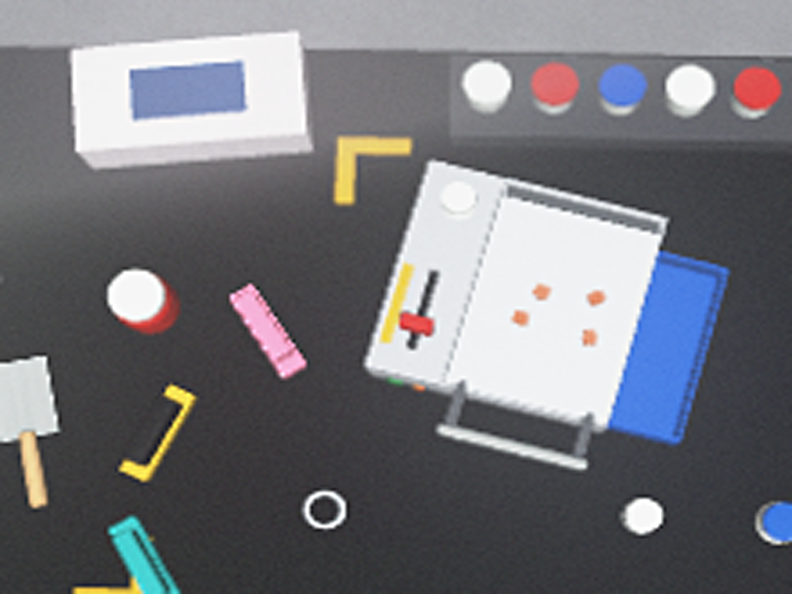

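The crop shows the yellow-soled scraper near crop (158,432), with a black grip and yellow ends, tilted roughly -27°. All the chips fit within a 60 mm span along the analyser's x axis, and the red knob is at crop (417,324).

```bash
cat >> h.py <<'E'
YAW=np.radians(-14.75); O=np.array([.6385,-.0235])
RA=np.array([[np.cos(YAW),-np.sin(YAW)],[np.sin(YAW),np.cos(YAW)]])
def toA(p): return (np.asarray(p)[...,:2]-O)@RA
def toW(x,y): return O+RA@np.array([x,y])
def move(xyg,zg,ydeg,o=None):
    "numbers to bring grasp point to xyg,zg, tool y at ydeg (tool down)"
    from scipy.spatial.transform import Rotation as Ro
    o=o or arm.get_obs(); R=np.array(o['tcp_rot']); p=np.array(o['eef_pos'])
    t=np.radians(ydeg); y=np.array([np.cos(t),np.sin(t),0]); z=np.array([0,0,-1.]); T=np.c_[np.cross(y,z),y,z]
    tgt=np.array([xyg[0],xyg[1],zg+.18]); s=R.T@(tgt-p)/.4; r=Ro.from_matrix(R.T@T).as_rotvec()/(np.pi/4)
    print('move',s.round(4),r.round(4),'rows>=',np.ceil(np.linalg.norm(s)*400/41.7)); return s,r
E
python3 - <<'E'
from h import *
for n in('top','scene'):
    z=np.load(f'pics/{n}0.npz'); im,d=z['im'],z['d']; C=cloud(n,d); hsv=cv2.cvtColor(im,cv2.COLOR_BGR2HSV)
    near=np.linalg.norm(C[...,:2]-[.489,.341],axis=-1)<.075
    for lo,hi,k in((.012,.08,'all'),(.05,.075,'grip')):
        m=(C[...,2]>lo)&(C[...,2]<hi)&near
        m=cv2.morphologyEx(m.astype(np.uint8),cv2.MORPH_OPEN,np.ones((2,2)))>0
        P=C[m]; q=P[:,:2]-P[:,:2].mean(0); w,v=np.linalg.eigh(q.T@q); print(n,k,m.sum(),P.mean(0).round(4),'ang',np.degrees(np.arctan2(v[1,1],v[0,1])).round(1),'ext',np.ptp(q@v,axis=0).round(3),'mid',(P[:,:2].mean(0)+v@((q@v).max(0)+(q@v).min(0))/2).round(4))
    # bar & knob & chips in A
    A=toA(C); kn=(C[...,2]>.128)&(C[...,2]<.15)&(A[...,1]>.05)&(A[...,1]<.12)&(A[...,0]<.0)&(A[...,0]>-.1); print('knob',kn.sum(),A[kn].mean(0).round(4))
    b=(abs(C[...,2]-.108)<.015)&(A[...,0]<-.14)&(A[...,0]>-.19)&(A[...,1]>-.11)&(A[...,1]<.04); print('bar',b.sum(),A[b].mean(0).round(4),np.percentile(A[b][:,0],[2,98]).round(4),'slope',np.polyfit(A[b][:,1],A[b][:,0],1).round(4))
    l=(abs(C[...,2]-.112)<.006)&(abs(A[...,0])<.15)&(A[...,1]<.0)&(A[...,1]>-.16)&(hsv[...,1]<60); print('lid',np.percentile(A[l],[1,99],axis=0).round(4).tolist())
move((.488,.342),.16,63); move((.488,.342),.041,63)
E
```

```text
top all 261 [0.4801 0.339  0.0477] ang 113.5 ext [0.289 0.295] mid [0.4269 0.2165]
top grip 135 [0.4811 0.3411 0.0654] ang 76.2 ext [0.088 0.363] mid [0.4394 0.1891]
knob 46 [-0.0636  0.0847]
bar 192 [-0.1608 -0.0383] [-0.1695 -0.1419] slope [-0.002  -0.1608]
lid [[-0.1295, -0.122], [0.1096, -0.0013]]
scene all 315 [0.5072 0.3351 0.0403] ang 135.7 ext [0.078 1.283] mid [ 0.8712 -0.032 ]
scene grip 126 [0.5025 0.3396 0.061 ] ang 133.8 ext [0.045 1.284] mid [ 0.866  -0.0375]
knob 72 [-0.0584  0.0842]
bar 234 [-0.1559 -0.0415] [-0.1653 -0.1434] slope [-0.0093 -0.1562]
lid [[-0.1212, -0.1221], [0.114, -0.0014]]
move [-0.7759 -0.2903  0.1606] [-0.0014  0.0001  0.0757] rows>= 9.0
move [-0.7759 -0.2899  0.4581] [-0.0014  0.0001  0.0757] rows>= 10.0
```

>>> apply_moves:
  rows: "-0.1 -0.036 0.02 0 0 0.02;-0.2 -0.073 0.04 0 0 0.04;-0.3 -0.11 0.06 0 0 0.06;-0.4 -0.146 0.08 0 0 0.08;-0.49 -0.18 0.1 0 0 0.08;-0.58 -0.216 0.12 0 0 0.08;-0.67 -0.25 0.14 0 0 0.08;-0.72 -0.27 0.15 0 0 0.08"
  fingers: 100

```text
clock: 0.77
eef_pos: [0.4738, 0.3543, 0.3435]
tcp_rot: [[-0.888, 0.461, 0.0], [0.461, 0.888, -0.002], [-0.001, -0.002, -1.0]]
contact_force: [0.2, -0.2, -0.2]
finger_gap: 0.999
finger_force: 0.0
```

Run:
```python
from h import *
a=pix2plane('top',[[240.7,218.8],[227.1,243.6]],.02); print(a, a.mean(0), np.degrees(np.arctan2(*(a[0]-a[1])[1::-1])))
move((.488,.342),.041,62.5)
im,d=imaging.get_image('scene'); cv2.imwrite('pics/s1.png',cv2.resize(im[90:210,310:470],None,fx=5,fy=5,interpolation=cv2.INTER_CUBIC))
```

```text
[[0.53070972 0.31921745 0.02      ]
 [0.43705909 0.36677136 0.02      ]] [0.4838844  0.34299441 0.02      ] -26.920549481880492
move [-0.0455 -0.0104  0.3064] [-0.0025  0.0013  0.0014] rows>= 3.0
```

View pics/s1.png

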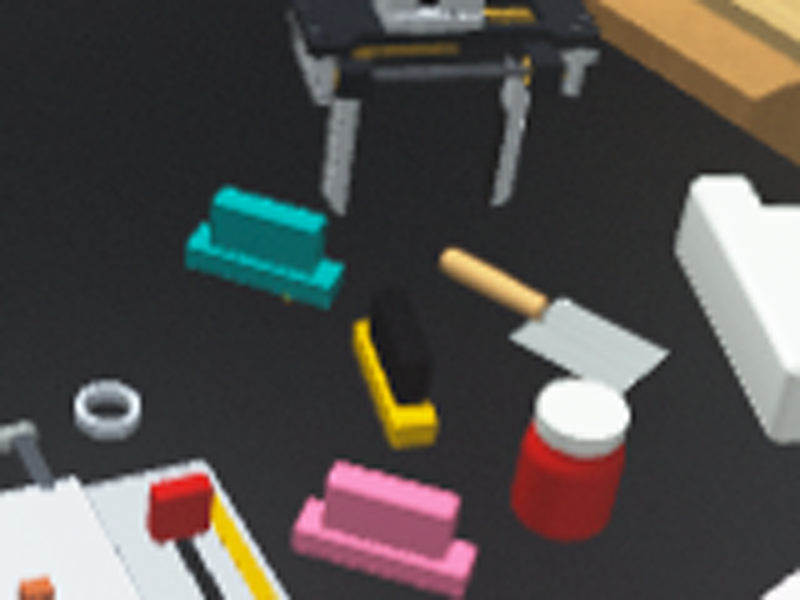

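Gripper is above the scraper, grip unobstructed, jaws straddle it. Descending and closing.

>>> apply_moves:
  rows: "-0.035 -0.008 0.08 0 0 0;-0.035 -0.008 0.16 0 0 0;-0.035 -0.008 0.23 0 0 0;-0.035 -0.008 0.28 0 0 0;-0.035 -0.008 0.303 0 0 0;-0.035 -0.008 0.303 0 0 0"

```text
clock: 1.32
eef_pos: [0.4812, 0.3491, 0.2215]
tcp_rot: [[-0.89, 0.457, -0.003], [0.457, 0.89, -0.002], [0.001, -0.003, -1.0]]
contact_force: [-1.5, 1.0, -0.6]
finger_gap: 1.003
finger_force: 0.0
```

>>> apply_moves:
  rows: "0 0 0 0 0 0;0 0 0 0 0 0;0 0 0 0 0 0;0 0 0 0 0 0;0 0 0 0 0 0;0 0 0 0 0 0;0 0 0 0 0 0;0 0 0 0 0 0"
  fingers: 0

```text
clock: 1.98
eef_pos: [0.4818, 0.3493, 0.2235]
tcp_rot: [[-0.889, 0.457, 0.0], [0.457, 0.889, -0.0], [-0.0, 0.0, -1.0]]
contact_force: [0.9, -0.2, 0.4]
finger_gap: 0.47
finger_force: 0.0
```

Run:
```python
from h import *
o=arm.get_obs();print(o['finger_gap'],o['finger_force'],o['eef_pos'],o['contact_force'])
move((.486,.342),.25,62.5); p=toW(-.008,.024); print(p); move(p,.25,75.25)
```

```text
0.46959267252588116 0.0 [0.4818405  0.3492662  0.22354508] [ 0.92861381 -0.21747791  0.4151734 ]
move [-0.0176 -0.0114 -0.5161] [0.     0.0001 0.0068] rows>= 5.0
[0.63687408 0.00174592]
move [-0.7418 -0.5956 -0.5161] [ 0.000e+00  1.000e-04 -2.765e-01] rows>= 11.0
```

>>> apply_moves:
  rows: "0 0 0 0 0 0;0 0 0 0 0 0;0 0 0 0 0 0;0 0 0 0 0 0;0 0 0 0 0 0;0 0 0 0 0 0;0 0 0 0 0 0"
  fingers: 0

```text
clock: 2.57
eef_pos: [0.4818, 0.3492, 0.2234]
tcp_rot: [[-0.889, 0.457, -0.0], [0.457, 0.889, -0.0], [-0.0, -0.0, -1.0]]
contact_force: [0.1, -0.8, -0.8]
finger_gap: 0.233
finger_force: 30.0
```

>>> apply_moves:
  rows: "0 0 -0.03 0 0 0;0 0 -0.08 0 0 0;0 0 -0.16 0 0 0;0 0 -0.24 0 0 0;0 0 -0.32 0 0 0;0 0 -0.4 0 0 0;0 0 -0.45 0 0 0;0 0 -0.45 0 0 0"

```text
clock: 3.23
eef_pos: [0.4823, 0.3494, 0.409]
tcp_rot: [[-0.889, 0.457, 0.005], [0.457, 0.889, 0.004], [-0.003, 0.006, -1.0]]
contact_force: [-0.2, 1.2, -0.9]
finger_gap: 0.23
finger_force: 30.0
```

Run:
```python
from h import *
o=arm.get_obs();print(o['finger_gap'],o['finger_force'],o['eef_pos'],o['contact_force'])
p=toW(-.015,.026); print(p); move(p,.2225,75.25)
```

```text
0.22965332193340648 29.956067204475403 [0.48228455 0.34941766 0.40900928] [-0.20434392  1.19223724 -0.91365479]
[0.63061396 0.00546222]
move [-0.7229 -0.5954  0.0145] [ 0.0077  0.0043 -0.2767] rows>= 9.0
```

>>> apply_moves:
  rows: "-0.077 -0.063 0 0 0 -0.04;-0.154 -0.127 0 0 0 -0.08;-0.231 -0.19 0 0 0 -0.12;-0.308 -0.254 0 0 0 -0.16;-0.385 -0.317 0 0 0 -0.2;-0.462 -0.38 0 0 0 -0.24;-0.539 -0.444 0 0 0 -0.275;-0.6 -0.49 0 0 0 -0.275"

```text
clock: 3.9
eef_pos: [0.6061, 0.0616, 0.4036]
tcp_rot: [[-0.967, 0.256, -0.0], [0.256, 0.967, -0.001], [-0.0, -0.001, -1.0]]
contact_force: [-0.4, 0.5, -1.3]
finger_gap: 0.23
finger_force: 30.0
```

Run:
```python
from h import *
p=toW(-.015,.026); move(p,.2225,75.25)
```

```text
move [-0.0951 -0.1201  0.0029] [-0.0011  0.0002 -0.0018] rows>= 2.0
```

>>> apply_moves:
  rows: "-0.05 -0.06 0 0 0 0;-0.09 -0.115 0 0 0 0;-0.09 -0.115 0 0 0 0;-0.09 -0.115 0 0 0 0;-0.09 -0.115 0 0 0 0"

```text
clock: 4.32
eef_pos: [0.6285, 0.0122, 0.4033]
tcp_rot: [[-0.967, 0.255, -0.001], [0.255, 0.967, 0.0], [0.001, 0.0, -1.0]]
contact_force: [-0.9, 0.6, -0.9]
finger_gap: 0.232
finger_force: 30.0
```

Run:
```python
from h import *
o=arm.get_obs();print(o['eef_pos'],toA(o['eef_pos']))
p=toW(-.015,.026); move(p,.1585,75.25)
for n in('top','scene'):
    im,d=imaging.get_image(n);np.savez(f'pics/{n}1.npz',im=im,d=d)
    C=cloud(n,d);A=toA(C);hsv=cv2.cvtColor(im,cv2.COLOR_BGR2HSV)
    m=(cv2.inRange(hsv,(18,100,60),(35,255,255))>0)&(C[...,2]>.15)&(C[...,2]<.25)&(np.linalg.norm(A,axis=-1)<.15)
    if m.sum(): print(n,m.sum(),C[m][:,2].min(),C[m][:,2].max(),'A range',np.percentile(A[m],[2,98],axis=0).round(4).tolist())
cv2.imwrite('pics/s2.png',cv2.resize(im[110:270,230:430],None,fx=4,fy=3.7,interpolation=cv2.INTER_CUBIC))
```

```text
[0.62848032 0.01218209 0.40327013] [-0.01877422  0.03195519]
move [-0.0096 -0.0149  0.1619] [ 0.0001 -0.001  -0.0011] rows>= 2.0
scene 223 0.1810901290436917 0.23194378660719148 A range [[-0.0609, 0.0175], [0.0447, 0.0472]]
```

View pics/s2.png

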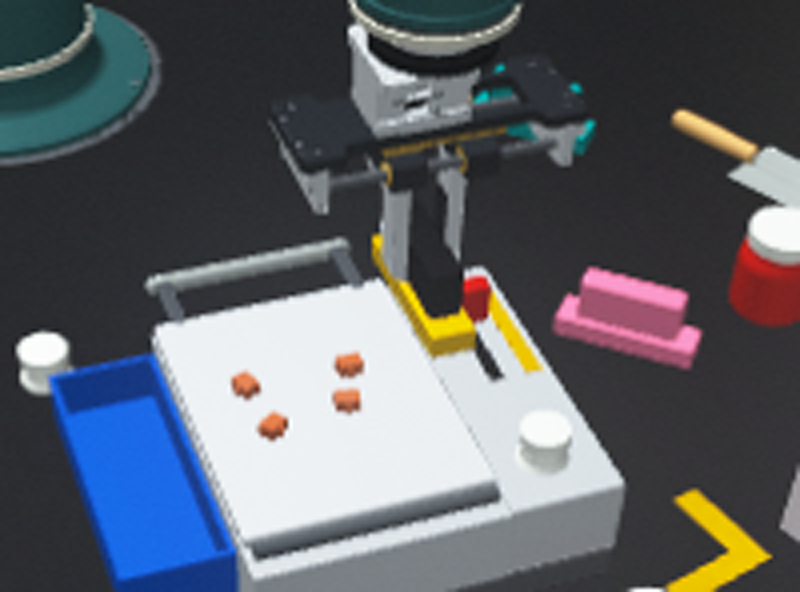

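Run:
```python
from h import *
f=lambda u,v:(230+u/4,110+v/3.7)
uv=[f(*p) for p in[(472,322),(428,330),(375,238),(473,348)]]
print(toA(pix2plane('scene',uv[:3],.2)).round(4), toA(pix2plane('scene',uv[3:],.18)).round(4))
```

```text
[[ 0.0373  0.0484]
 [ 0.0359  0.0197]
 [-0.0623  0.0206]] [[0.0422 0.0485]]
```

>>> apply_moves:
  rows: "-0.0225 -0.015 0.08 0 0 0;-0.0225 -0.015 0.14 0 0 0;-0.0225 -0.015 0.155 0 0 0;-0.0225 -0.015 0.165 0 0 0;-0.0225 -0.015 0.165 0 0 0;-0.0225 -0.015 0.165 0 0 0"

```text
clock: 4.92
eef_pos: [0.6362, 0.004, 0.3388]
tcp_rot: [[-0.967, 0.255, 0.001], [0.255, 0.967, 0.0], [-0.001, 0.001, -1.0]]
contact_force: [0.3, -0.0, -0.7]
finger_gap: 0.236
finger_force: 30.0
```

Run:
```python
from h import *
o=arm.get_obs();print(o['eef_pos'],toA(o['eef_pos']),o['contact_force'])
im,d=imaging.get_image('scene')
cv2.imwrite('pics/s3.png',cv2.resize(im[130:260,240:400],None,fx=5,fy=4.6,interpolation=cv2.INTER_CUBIC))
```

```text
[0.63615618 0.00397836 0.3388145 ] [-0.00926263  0.0259761 ] [ 0.26668445 -0.03917274 -0.71329922]
```

View pics/s3.png

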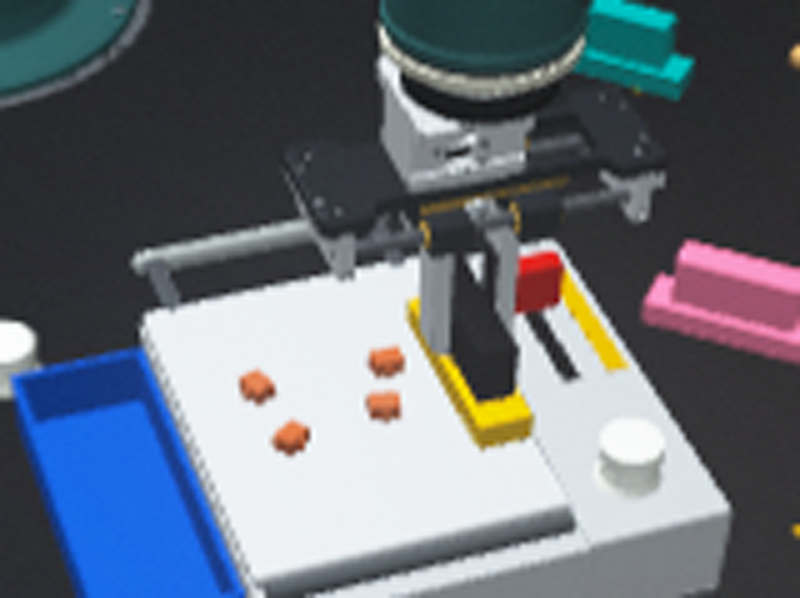

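>>> apply_moves:
  rows: "0 0 0.005 0 0 0;0 -0.025 0.005 0 0 0;0 -0.05 0.005 0 0 0;0 -0.075 0.005 0 0 0;0 -0.1 0.005 0 0 0;0 -0.125 0.005 0 0 0;0 -0.15 0.005 0 0 0;0 -0.175 0.005 0 0 0"

```text
clock: 5.63
eef_pos: [0.6177, -0.0654, 0.3356]
tcp_rot: [[-0.967, 0.256, 0.0], [0.256, 0.967, -0.0], [-0.0, -0.0, -1.0]]
contact_force: [0.4, -0.1, -1.4]
finger_gap: 0.228
finger_force: 30.0
```

>>> apply_moves:
  rows: "0 -0.025 0 0 0 0;0 -0.05 0 0 0 0;0 -0.075 0 0 0 0;0 -0.1 0 0 0 0;0 -0.125 0 0 0 0;0 -0.15 0 0 0 0;0 -0.17 0 0 0 0;0 -0.185 0 0 0 0"

```text
clock: 6.3
eef_pos: [0.5988, -0.137, 0.3355]
tcp_rot: [[-0.967, 0.256, 0.0], [0.256, 0.967, -0.0], [-0.0, -0.0, -1.0]]
contact_force: [-0.7, 0.8, -2.4]
finger_gap: 0.234
finger_force: 30.0
```

Run:
```python
from h import *
o=arm.get_obs();print(o['eef_pos'],toA(o['eef_pos']),o['contact_force'],o['tcp_rot'])
for n in('scene','top'):
    im,d=imaging.get_image(n); hsv=cv2.cvtColor(im,cv2.COLOR_BGR2HSV);C=cloud(n,d);A=toA(C)
    m=cv2.inRange(hsv,(3,110,60),(17,255,255))*((abs(A[...,0])<.14)&(A[...,1]<.06)&(A[...,1]>-.25)&(C[...,2]>.03)&(C[...,2]<.16)).astype(np.uint8)
    nn,lab,st,ce=cv2.connectedComponentsWithStats(m)
    for i in range(1,nn):
        if st[i,4]>2: print(n,st[i].tolist(),A[lab==i].mean(0).round(3),C[lab==i][:,2].mean().round(3))
    if n=='scene': cv2.imwrite('pics/s4.png',cv2.resize(im[130:290,220:400],None,fx=4,fy=3.7,interpolation=cv2.INTER_CUBIC))
```

```text
[ 0.59877938 -0.13695204  0.33552414] [-0.00952655 -0.11982628] [-0.74390718  0.83790673 -2.43965498] [[-9.66562500e-01  2.56431148e-01  4.43607046e-06]
 [ 2.56431137e-01  9.66562463e-01 -2.78496027e-04]
 [-7.57027953e-05 -2.68046270e-04 -9.99999961e-01]]
scene [271, 233, 5, 6, 26] [-0.022 -0.136] 0.058
scene [263, 238, 5, 6, 24] [-0.015 -0.159] 0.054
scene [268, 244, 6, 6, 28] [ 0.013 -0.152] 0.059
scene [267, 252, 7, 6, 30] [ 0.036 -0.16 ] 0.054
```

View pics/s4.png

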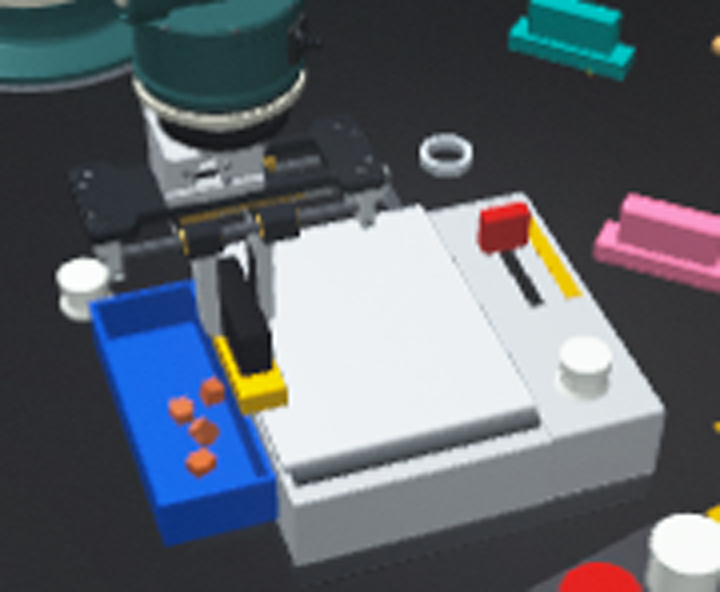

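The scene picture shows all four chips in the blue tray (around crop 200,430) and a bare lid. Lifting the scraper and taking it back to its old spot.

>>> apply_moves:
  rows: "0 0 -0.09 0 0 0;0 0 -0.18 0 0 0;0.04 0.08 -0.21 0 0 0;0.09 0.17 -0.21 0 0 0;0.135 0.26 -0.21 0 0 0;0.18 0.35 -0.21 0 0 0;0.225 0.44 -0.21 0 0 0;0.27 0.53 -0.21 0 0 0"

```text
clock: 7.07
eef_pos: [0.548, 0.0992, 0.4197]
tcp_rot: [[-0.967, 0.255, 0.0], [0.255, 0.967, 0.0], [-0.0, 0.0, -1.0]]
contact_force: [1.4, 0.1, -2.2]
finger_gap: 0.232
finger_force: 30.0
```

>>> apply_moves:
  rows: "0.05 0.09 0 0 0 0;0.1 0.18 0 0 0 0;0.145 0.27 0 0 0 0;0.19 0.36 0 0 0 0;0.235 0.45 0 0 0 0;0.275 0.52 0 0 0 0;0.3 0.55 0 0 0 0;0.3 0.55 0 0 0 0"

```text
clock: 7.73
eef_pos: [0.4867, 0.3447, 0.4191]
tcp_rot: [[-0.968, 0.25, -0.001], [0.25, 0.968, 0.001], [0.001, 0.001, -1.0]]
contact_force: [-0.6, -0.5, -1.2]
finger_gap: 0.234
finger_force: 30.0
```

Run:
```python
from h import *
o=arm.get_obs();print(o['eef_pos'],o['contact_force'],o['finger_gap'])
move((o['eef_pos'][0],o['eef_pos'][1]),.0445,75.25)
```

```text
[0.48674397 0.34468325 0.41913266] [-0.58761683 -0.46072056 -1.24233785] 0.23440651707717666
move [-7.000e-04 -4.000e-04  4.866e-01] [ 0.001  -0.0018  0.0065] rows>= 5.0
```

>>> apply_moves:
  rows: "0 0 0.09 0 0 0;0 0 0.19 0 0 0;0 0 0.29 0 0 0;0 0 0.38 0 0 0;0 0 0.45 0 0 0;0 0 0.475 0 0 0;0 0 0.487 0 0 0;0 0 0.487 0 0 0"

```text
clock: 8.4
eef_pos: [0.4895, 0.3401, 0.225]
tcp_rot: [[-0.967, 0.256, -0.0], [0.256, 0.967, -0.0], [0.0, -0.0, -1.0]]
contact_force: [-0.1, -0.6, -1.1]
finger_gap: 0.234
finger_force: 30.0
```

>>> apply_moves:
  rows: "0 0 0 0 0 0;0 0 0 0 0 0;0 0 0 0 0 0"

```text
clock: 8.65
eef_pos: [0.4895, 0.3404, 0.226]
tcp_rot: [[-0.967, 0.256, 0.002], [0.256, 0.967, 0.001], [-0.001, 0.002, -1.0]]
contact_force: [-0.2, 0.1, -2.3]
finger_gap: 0.233
finger_force: 30.0
```

Lower the last ~2 mm, then open and retreat.

>>> apply_moves:
  rows: "0 0 0.003 0 0 0;0 0 0.006 0 0 0;0 0 0.006 0 0 0;0 0 0.006 0 0 0"

```text
clock: 8.98
eef_pos: [0.4895, 0.3403, 0.2232]
tcp_rot: [[-0.967, 0.256, 0.001], [0.256, 0.967, 0.001], [-0.001, 0.001, -1.0]]
contact_force: [-2.4, -1.9, 11.6]
finger_gap: 0.233
finger_force: 30.0
```

>>> apply_moves:
  rows: "0 0 0 0 0 0;0 0 0 0 0 0;0 0 0 0 0 0;0 0 0 0 0 0;0 0 0 0 0 0;0 0 0 0 0 0;0 0 0 0 0 0"
  fingers: 70

```text
clock: 9.57
eef_pos: [0.4892, 0.3402, 0.2222]
tcp_rot: [[-0.967, 0.256, -0.0], [0.256, 0.967, -0.0], [0.0, -0.0, -1.0]]
contact_force: [-0.3, 0.1, -0.3]
finger_gap: 0.683
finger_force: 0.0
```

>>> apply_moves:
  rows: "0 0 -0.05 0 0 0;0 0 -0.14 0 0 0;0 0 -0.24 0 0 0;0 0 -0.34 0 0 0;0 0 -0.44 0 0 0;0 0 -0.47 0 0 0;0 0 -0.47 0 0 0"
  fingers: 50

```text
clock: 10.15
eef_pos: [0.4896, 0.3404, 0.4141]
tcp_rot: [[-0.967, 0.256, 0.005], [0.256, 0.967, 0.004], [-0.004, 0.005, -1.0]]
contact_force: [-0.3, 0.1, -0.3]
finger_gap: 0.501
finger_force: 0.0
```

Run:
```python
from h import *
o=arm.get_obs();print(o['eef_pos'],o['q'],o['contact_force'],o['finger_gap'])
im,d=imaging.get_image('scene');C=cloud('scene',d);hsv=cv2.cvtColor(im,cv2.COLOR_BGR2HSV)
m=(cv2.inRange(hsv,(18,100,60),(35,255,255))>0)&(np.linalg.norm(C[...,:2]-[.49,.34],axis=-1)<.09); print('scr',m.sum(),np.percentile(C[m],[2,98],axis=0).round(3))
for n in('scene','top'):
    im,d=imaging.get_image(n);C=cloud(n,d);A=toA(C)
    b=(abs(C[...,2]-.110)<.012)&(A[...,0]<-.148)&(A[...,0]>-.185)&(A[...,1]>-.09)&(A[...,1]<.01); print('bar',b.sum(),A[b].mean(0).round(4),np.percentile(A[b][:,0],[2,98]).round(4),np.percentile(C[b][:,2],90))
p=toW(-.163,-.04);print(p);move(p,.25,-14.75);move(p,.25,165.25)
```

```text
[0.48957308 0.34043438 0.41413439] [-0.68561397  0.35577021  0.0336355   1.68114578 -0.01316941  1.09897048
  0.66390394] [-0.31320036  0.11900731 -0.28605876] 0.501238887689942
scr 279 [[ 0.44   0.289 -0.002]
 [ 0.556  0.368  0.346]]
bar 153 [-0.1567 -0.0428] [-0.1645 -0.151 ] 0.11412390703576114
bar 113 [-0.1633 -0.0398] [-0.1696 -0.1562] 0.11559480293985727
[ 0.47068743 -0.02068172]
move [-0.1864 -0.8836 -0.0515] [-2.2000e-03  4.0000e-04  1.9985e+00] rows>= 9.0
move [-0.1864 -0.8836 -0.0515] [-4.0000e-04 -2.2000e-03 -2.0015e+00] rows>= 9.0
```

>>> apply_moves:
  rows: "-0.01 -0.06 0 0 0 0.13;-0.025 -0.12 0 0 0 0.26;-0.035 -0.18 0 0 0 0.39;-0.05 -0.24 -0.01 0 0 0.52;-0.06 -0.3 -0.01 0 0 0.65;-0.075 -0.36 -0.01 0 0 0.78;-0.085 -0.42 -0.01 0 0 0.9;-0.1 -0.48 -0.01 0 0 1"

```text
clock: 10.97
eef_pos: [0.4781, 0.1433, 0.4127]
tcp_rot: [[-0.499, 0.867, -0.002], [0.867, 0.499, -0.001], [0.0, -0.003, -1.0]]
contact_force: [-0.0, -0.3, 0.7]
finger_gap: 0.502
finger_force: 0.0
```

Run:
```python
from h import *
o=arm.get_obs();print(o['eef_pos'],o['tcp_rot'])
p=toW(-.162,-.04);print(p);move(p,.2,-14.75)
```

```text
[0.4781412  0.14326083 0.41266729] [[-4.98522463e-01  8.66873618e-01 -2.34173934e-03]
 [ 8.66876774e-01  4.98520995e-01 -1.21552229e-03]
 [ 1.13702022e-04 -2.63596461e-03 -9.99996519e-01]]
[ 0.47165448 -0.02093632]
move [-0.3478 -0.2185  0.0822] [-0.0032  0.0012  0.9923] rows>= 5.0
```

>>> apply_moves:
  rows: "-0.05 -0.03 0.01 0 0 0.13;-0.1 -0.06 0.02 0 0 0.26;-0.15 -0.09 0.03 0 0 0.39;-0.2 -0.125 0.04 0 0 0.52;-0.25 -0.155 0.05 0 0 0.65;-0.3 -0.19 0.06 0 0 0.78;-0.34 -0.215 0.07 0 0 0.9;-0.348 -0.219 0.082 0 0 0.99"

```text
clock: 11.63
eef_pos: [0.4723, -0.0231, 0.3801]
tcp_rot: [[0.257, 0.966, -0.002], [0.966, -0.257, -0.001], [-0.002, -0.002, -1.0]]
contact_force: [0.5, -0.1, 1.0]
finger_gap: 0.497
finger_force: 0.0
```

>>> apply_moves:
  rows: "0 0 0 0 0 0;0 0 0 0 0 0;0 0 0 0 0 0"

```text
clock: 11.88
eef_pos: [0.473, -0.0193, 0.381]
tcp_rot: [[0.245, 0.97, -0.001], [0.97, -0.245, -0.0], [-0.001, -0.001, -1.0]]
contact_force: [0.1, 0.2, -0.3]
finger_gap: 0.5
finger_force: 0.0
```

Run:
```python
from h import *
o=arm.get_obs();print(o['eef_pos'],toA(o['eef_pos']),o['contact_force'])
p=toW(-.162,-.04);print(p);move(p,.106,-14.75)
im,d=imaging.get_image('scene')
cv2.imwrite('pics/s5.png',cv2.resize(im[120:260,220:400],None,fx=4.4,fy=4.2,interpolation=cv2.INTER_CUBIC))
```

```text
[ 0.47298343 -0.01926858  0.38100304] [-0.16113945 -0.03804886] [ 0.14846782  0.1898274  -0.31576827]
[ 0.47165448 -0.02093632]
move [-0.0047 -0.002   0.2375] [-0.0012  0.0008  0.013 ] rows>= 3.0
```

View pics/s5.png

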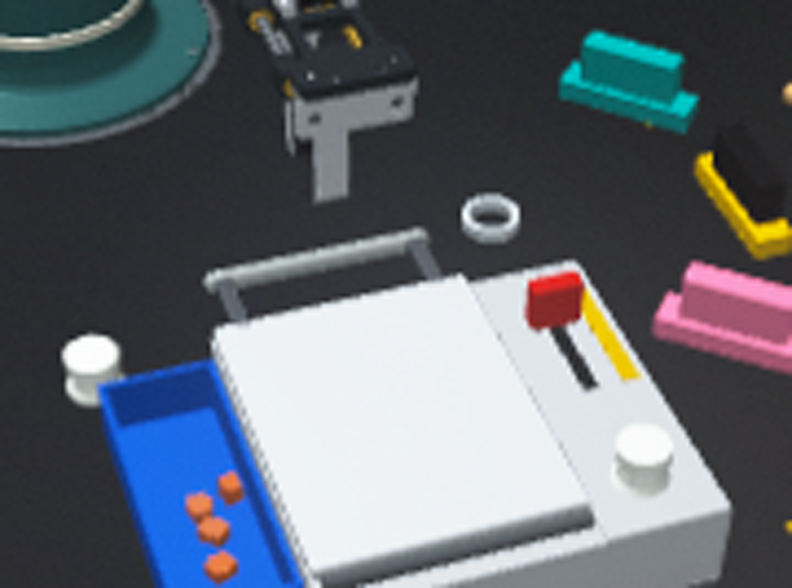

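The scraper stands upright at crop (745,190) and the gripper is in line above the bar at (318,255). Descending over it.

>>> apply_moves:
  rows: "-0.004 -0.002 0.07 0 0 0.013;-0.004 -0.002 0.14 0 0 0.013;-0.004 -0.002 0.19 0 0 0.013;-0.004 -0.002 0.22 0 0 0.013;-0.004 -0.002 0.235 0 0 0.013;-0.004 -0.002 0.235 0 0 0.013;-0.004 -0.002 0.235 0 0 0.013"

```text
clock: 12.52
eef_pos: [0.472, -0.0211, 0.2879]
tcp_rot: [[0.257, 0.966, 0.0], [0.966, -0.257, -0.0], [-0.0, 0.0, -1.0]]
contact_force: [0.5, -0.0, -0.2]
finger_gap: 0.501
finger_force: 0.0
```

>>> apply_moves:
  rows: "0 0 0 0 0 0;0 0 0 0 0 0;0 0 0 0 0 0;0 0 0 0 0 0;0 0 0 0 0 0"
  fingers: 22

```text
clock: 12.93
eef_pos: [0.4719, -0.0214, 0.2878]
tcp_rot: [[0.258, 0.966, 0.001], [0.966, -0.258, 0.0], [0.0, 0.001, -1.0]]
contact_force: [-1.2, 0.5, 0.2]
finger_gap: 0.23
finger_force: 0.0
```

>>> apply_moves:
  rows: "0 0 0 0 0 0;0 0 0 0 0 0;0 0 0 0 0 0"
  fingers: 13

```text
clock: 13.18
eef_pos: [0.4716, -0.0213, 0.2875]
tcp_rot: [[0.258, 0.966, -0.001], [0.966, -0.258, 0.0], [-0.0, -0.001, -1.0]]
contact_force: [-4.2, 0.7, 5.5]
finger_gap: 0.141
finger_force: 30.0
```

>>> apply_moves:
  rows: "0 0 -0.005 0 0 0;0 0 -0.01 0 0 0;0 0 -0.0125 0 0 0;0 0 -0.0125 0 0 0;0 0 -0.0125 0 0 0"

```text
clock: 13.6
eef_pos: [0.4716, -0.0213, 0.2924]
tcp_rot: [[0.258, 0.966, -0.001], [0.966, -0.258, 0.0], [-0.0, -0.001, -1.0]]
contact_force: [-4.3, 2.3, -2.3]
finger_gap: 0.141
finger_force: 30.0
```

>>> apply_moves:
  rows: "0 0 -0.005 0 0 0;0 0 -0.01 0 0 0;0 0 -0.01 0 0 0;0 0 -0.01 0 0 0"

```text
clock: 13.93
eef_pos: [0.4716, -0.0213, 0.2966]
tcp_rot: [[0.258, 0.966, -0.001], [0.966, -0.258, 0.0], [-0.0, -0.001, -1.0]]
contact_force: [-4.6, 2.3, -2.9]
finger_gap: 0.142
finger_force: 30.0
```

9 mm up at only about 3 N. Lifting a bit more to be sure the lid is free.

>>> apply_moves:
  rows: "0 0.0005 -0.01 0 0 0;0 0.001 -0.02 0 0 0;0 0.001 -0.03 0 0 0;0 0.001 -0.03 0 0 0;0 0.001 -0.03 0 0 0"

```text
clock: 14.35
eef_pos: [0.4721, -0.0215, 0.309]
tcp_rot: [[0.258, 0.966, 0.0], [0.966, -0.258, 0.0], [0.0, 0.0, -1.0]]
contact_force: [-4.3, 2.9, -2.0]
finger_gap: 0.138
finger_force: 30.0
```

Run:
```python
from h import *
o=arm.get_obs();print(o['eef_pos'],toA(o['eef_pos']),o['contact_force'],o['moment'])
for n in('scene','top'):
    im,d=imaging.get_image(n);C=cloud(n,d);A=toA(C)
    for x in(-.1,-.05,0,.05,.085):
        m=(abs(A[...,0]-x)<.012)&(A[...,1]>-.11)&(A[...,1]<.03)&(C[...,2]>.1)&(C[...,2]<.16);print(n,x,m.sum(),np.median(C[m][:,2]).round(4))
```

```text
[ 0.47214768 -0.02150678  0.30899456] [-0.16137781 -0.04042609] [-4.30206468  2.93023467 -2.04088334] [ 0.4380609   1.32448304 -0.01272016]
scene -0.1 315 0.1299
scene -0.05 354 0.1262
scene 0 377 0.1221
scene 0.05 422 0.1185
scene 0.085 436 0.1155
top -0.1 1 0.1282
top -0.05 206 0.1228
top 0 259 0.1194
top 0.05 246 0.115
top 0.085 247 0.1127
```

The lid face slopes at about 0.08 rad, well past the 0.02 rad catch limit. The lid is free, so the release stays home and I raise it along the arc.

>>> apply_moves:
  rows: "0 0.0045 -0.04 0 0 0;0 0.0113 -0.08 0 0 0;0 0.0205 -0.12 0 0 0;0 0.0321 -0.158 0 0 0;0 0.046 -0.196 0 0 0;0 0.062 -0.234 0 0 0;0 0.0805 -0.27 0 0 0;0 0.087 -0.2815 0 0 0"

```text
clock: 15.12
eef_pos: [0.5054, -0.0304, 0.4231]
tcp_rot: [[0.258, 0.966, -0.002], [0.966, -0.258, 0.001], [0.001, -0.003, -1.0]]
contact_force: [-21.9, 6.9, 10.5]
finger_gap: 0.138
finger_force: 30.0
```

>>> apply_moves:
  rows: "0 0 0 0 0 0;0 0 0 0 0 0"

```text
clock: 15.28
eef_pos: [0.5048, -0.0301, 0.4216]
tcp_rot: [[0.258, 0.966, -0.004], [0.966, -0.258, 0.001], [0.0, -0.004, -1.0]]
contact_force: [-21.0, 7.4, 9.2]
finger_gap: 0.14
finger_force: 30.0
```

>>> apply_moves:
  rows: "0 -0.0025 -0.0012 0 0 0;0 -0.0025 -0.0012 0 0 0;0 -0.0025 -0.0012 0 0 0"

```text
clock: 15.53
eef_pos: [0.5044, -0.03, 0.4221]
tcp_rot: [[0.258, 0.966, -0.001], [0.966, -0.258, 0.001], [0.0, -0.001, -1.0]]
contact_force: [-9.8, 4.9, 2.3]
finger_gap: 0.138
finger_force: 30.0
```

>>> apply_moves:
  rows: "0 0.008 -0.018 0 0 0;0 0.018 -0.035 0 0 0;0 0.0405 -0.068 0 0 0;0 0.065 -0.1 0 0 0;0 0.076 -0.113 0 0 0;0 0.076 -0.113 0 0 0;0 0.076 -0.113 0 0 0"

```text
clock: 16.12
eef_pos: [0.5343, -0.0379, 0.468]
tcp_rot: [[0.258, 0.966, -0.0], [0.966, -0.258, 0.001], [0.001, -0.0, -1.0]]
contact_force: [-9.2, 5.8, 5.0]
finger_gap: 0.144
finger_force: 30.0
```

>>> apply_moves:
  rows: "0 0.008 -0.01 0 0 0;0 0.0155 -0.02 0 0 0;0 0.0155 -0.02 0 0 0;0 0.0155 -0.02 0 0 0;0 0.0155 -0.02 0 0 0;0 0.0155 -0.02 0 0 0"

```text
clock: 16.62
eef_pos: [0.5403, -0.0395, 0.4753]
tcp_rot: [[0.258, 0.966, 0.0], [0.966, -0.258, 0.0], [0.0, 0.0, -1.0]]
contact_force: [-3.6, 4.6, 1.5]
finger_gap: 0.139
finger_force: 30.0
```

Run:
```python
from h import *
o=arm.get_obs();print(o['eef_pos'],o['contact_force'],o['finger_force'],np.arcsin((o['eef_pos'][2]-.1815-.106)/.27))
im,d=imaging.get_image('scene')
cv2.imwrite('pics/s6.png',cv2.resize(im[90:270,180:440],None,fx=3,fy=3,interpolation=cv2.INTER_CUBIC))
```

```text
[ 0.54026089 -0.03946083  0.47533187] [-3.55176506  4.60562985  1.49052466] 29.987236261367798 0.769357165983562
```

View pics/s6.png

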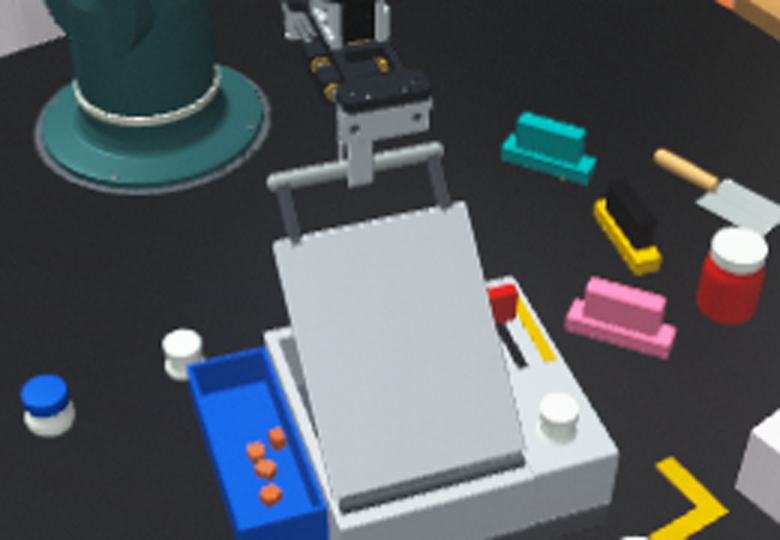

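The lid is held open by the bar (355,165), the four chips are in the tray, the scraper is upright at (628,230), and nothing else has moved. Handing in.

```bash
python3 -c "
from station import order; print(order.job_done())"
```

```text
the job is handed in; nothing more can be done
None
```

Handed in after about 17 s of robot time: all four chips are in the blue tray, the scraper stands on the bench, the tug showed the lid was not caught (so the red release was left at home), and the lid is held at about 0.77 rad (44°); no verdict was returned.

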